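# Locate the drill guide on its hidden pin and hold it down

### The job

Pick up the drill-guide plate with the red handle by its handle, lay it on the white patch of the drilling jig's sprung deck, and slide it along the deck, touching it all the way and kept square with it, until the hole in its underside is over the locating pin hidden in the wooden blank and it drops on. Then press it fully down against the springs until the deck meets its stop, and finish while still gripping the handle and holding it down there, as if for drilling. Leave the blue-handled plate and everything else on the bench where it is.

Things in the scene. Friction and masses are not known exactly. Their poses are not given: they have to be found in the camera images.
- jig: drilling jig fixed to the bench: plywood base 260 x 160 x 20 mm, above it a dark sprung deck 240 x 140 x 12 mm, top 46 mm above the bench when up. Origin: centre of the base's underside; z up, x along the deck from the white patch to the blank (round, pale, 120 mm, flush with the deck, around an 18 mm hole at x = +50 mm, y = 0)
- deck (a joint): how far the sprung deck is pushed down, in m: 0 up, 0.012 fully down on its stop. It only moves vertically; it starts to yield at about 4 N and needs about 12 N at the stop (including the weight of what lies on it), and springs up again when let go
- pin_tip (a point): tip of the steel locating pin, fixed to the jig base and standing upright in the deck's hole, on the jig's x = +50 mm, y = 0. The tip is 44 mm above the bench, 2 mm below the top of the deck when that is up, 10 mm above it when the deck is fully down. Pin 14 mm in diameter, its last 5 mm a cone that narrows to 5 mm; axes as the jig's
- landing (a point): where to lay the guide plate first: on top of the deck at jig x = -50 mm, y = 0, 100 mm before the pin (within 30 mm will do). The plate centred here covers most of the white patch (70 x 120 mm, flush, jig x = -108 to -38 mm). The deck is smooth from here to the pin; axes as the jig's
- guide: the drill-guide plate with the red handle, loose on the bench, handle up, 140 to 280 g: aluminium plate 100 x 84 x 12 mm (100 along its x) with four brass bushes at its corners, a 4 mm dark pad 70 x 36 mm on top, and the upright red handle on that. Origin at the centre of its underside, z up; symmetric under a half turn
- guide_grip (a point): centre of the red handle, 32 mm above the plate's underside. The handle is a bar 60 mm long (along the plate's x), 22 mm wide (along y) and 32 mm high, from 16 to 48 mm above the underside: grip it across its width from above
- guide_hole (a point): centre of the mouth of the blind locating hole in the middle of the plate's underside, straight below the handle: 16 mm in diameter, 12 mm deep with a 1 mm chamfer; axes as the plate's
- other: a drill-guide plate of the same sizes with a BLUE handle and six bushes, for another job; loose on the bench; origin at the centre of its underside; leave alone
- mallet: carver's mallet, pale wood, standing on its head, 84 mm wide, 215 mm high; origin under its centre; leave alone
- glue: white glue bottle with orange cap, 60 mm wide, 170 mm high; origin under its centre; leave alone
- scraper: blue-handled scraper lying on the bench; leave alone
- gouge: small wooden-handled carving tool lying on the bench; leave alone
- blank: spare round pale wooden blank, 90 mm wide, 22 mm thick, lying on the bench; origin under its centre; leave alone
- jar: blue ceramic cup, 72 mm wide, 100 mm high; origin under its centre; leave alone
Mind the look-alikes: they are no part of the job. What is shaped like the guide but pink or purple is not meant.

How it is judged (in metres and radians):
On the way, in this order (a step that is already met when the one before it is completed fails the run):
1. the red-handled guide plate lies level and square on the white end of the deck, its hole 60 to 165 mm before the pin (x of guide_hole in the frame of jig between -0.115 and -0.01 m and y of guide_hole in the frame of jig between -0.035 and 0.035 m and angle between guide_hole's own z axis and vertical below 0.12 rad and angle between the x axis of guide_hole and the x axis of jig, either way round below 0.25 rad and contact force between guide and jig above 0.3 N), for 0.1 s.
2. it is slid towards the pin in touch with the deck (seen passing 12 to 50 mm before the pin) (x of guide_hole in the frame of jig between 0 and 0.038 m and y of guide_hole in the frame of jig between -0.03 and 0.03 m and angle between guide_hole's own z axis and vertical below 0.12 rad and contact force between guide and jig above 0.3 N), for 0.05 s.
At the end, for the whole second after the job is handed in: Through the last second: hole on the pin within 3 mm, plate level within 7 degrees and square with the jig within 8.5, underside under 36.5 mm up, deck down 10.5 mm or more of 12, fingers on the plate with over 3 N and plate on the deck with over 6 N, plate still (value of joint deck above 0.0105 m and horizontal distance between guide_hole and pin_tip below 0.003 m and angle between guide_hole's own z axis and vertical below 0.12 rad and angle between the x axis of guide_hole and the x axis of jig, either way round below 0.15 rad and contact force between the fingers and guide above 3 N and contact force between guide and jig above 6 N and linear speed of guide below 0.01 m/s and z of guide_hole in the frame of jig below 0.0365 m); the arm keeps its last pose, push and grip.
It fails at once if the blue-handled plate or another thing on the bench is moved more than 25 mm (distance of any of other, mallet, glue, scraper, gouge, blank, jar from where it was at the start of the episode above 0.025 m).
It also fails if it takes over 38 s, if anything falls off the work surface, if the arm or the gripper's body presses on something with over 40 N, if the wrist force passes 120 N, or if a joint passes its speed limit or range.

### The arm

A 6-joint arm with a two-finger parallel gripper is mounted at the origin on the work surface. World frame = base frame: x ahead of the robot, y to its left, z up, the work surface at z = 0. Lengths are in mm, angles in degrees, forces in N, time in s.
With the tool pointing down it reaches from about 350 to 850 mm from the base axis. Payload 8.1 kg.
Tool frame: the origin (TCP) lies between the finger pads; the fingertips stand 8 mm ahead of it and the grasp point (between the pads) lies 11 mm behind it (r.tip_extent is the distance from the TCP to the fingertips, in mm); z points along the fingers, y is the direction in which the jaws open and shut (so a half turn about z gives the same grasp; the last joint's range is limited). The gripper opens to 85 mm and grips with 20 to 120 N. Pads are 22 mm wide; open, the fingers measure 114 mm over their backs; the gripper's body (76 mm by 85 mm) begins 54 mm behind the grasp point. The pads swing forward as they close: fully open they stand 13 mm farther back than shut.
Start: joints at [-72.158, 7.471, 85.268, -0, 87.261, -4.893], TCP at [231.901, -553.378, 239.292] pointing down, gripper open.
Joint ranges: [-169.43, 169.43], [-51.17, 129.36], [1.28, 143.12], [-76.62, 256.62], [0, 156.53], [-152.29, 152.29]. Speed limits (degrees/s): [136.94, 136.94, 159.86, 180, 180, 180].

### API

Orientations are given as [roll, pitch, yaw] about the fixed x, y, z axes, in that order (R = Rz(yaw) Ry(pitch) Rx(roll)).
In Python, from bench import sensors, viewer, hand_in, r gives the robot as it stands. The module is installed in compiled form; this text tells all that it offers.
- The arm moves only by the tool move_arm, never from a script. Its argument "rows" is a list that holds one entry, the list of rows, each a list of 6 numbers: the shift along the tool's x, y, z in m, then the turn, a rotation vector about the tool's x, y, z in degrees. In form: [[[tx, ty, tz, rx, ry, rz], ...]]. A call has 1 to 20 rows; each row is the pose to reach, as a shift and turn from the pose commanded when the call began, along the tool's axes at that moment; what a row does not reach only later rows make up. A row lasts 1/10 s, in which the tool goes at most 50 mm and 8.59 degrees, less where a joint would pass 70% of its speed; a pose out of reach is approached as far as the arm can. A call with a gripper value outside its range is refused whole. "grip" is the opening, from 0 (shut) to 1 (fully open), set as the call begins (left out, the last holds). The fingers move at their own pace and stop on an object; "newtons" is the grip in N (left out, the last holds). Time passes only in rows, so rows that repeat a pose let the fingers close. It gives the time, the measured TCP pose, the force and the opening at its end, in the units of the state.
- sensors.sense(): the state, without advancing time (a new reading comes with each control period).
- viewer.snapshot(name): name is "scene" or "top" or "wrist"; returns a dict with "color" (384x512x3 uint8, red, green, blue), "camera_matrix" (3x3 intrinsics, pixels), "R" (3x3) and "t" (3): a world point X has camera coordinates R X + t. Camera axes: x right, y down, z forward; pixel columns grow to the right and rows downward; lengths in mm; the calibration is good to about 2 mm. A picture is of the moment at which its call begins. There is no depth.
- hand_in(): hands the job in, once; it reports no verdict.
The state is a dict: "time": time; "joint_pos": joint angles; "qd": joint speeds; "joint_efforts": joint torques, N m; "tool_pos": TCP position; "tcp_rot": TCP orientation; "ft_force": force on the tool from outside, world axes, zero at the start; "wrist_torque": the same for the moment, N m; "finger_gap": finger opening in mm.
Only numpy, scipy, OpenCV 4.12 (cv2) and the standard library are available. Lean on these libraries where they do the work, as an engineer would, in place of code of your own. Each camera call takes 0.05 s, during which the arm holds its last target.

## Working session

There is one attempt and no reset: what is moved stays moved. The work goes in short steps, Python scripts to look and compute and a tool call to move; the robot and the scene stay as the last step left them, time stands still between calls to the robot, and variables do not carry over. Pictures are saved under pics/ and viewed, and the job is handed in when it is done.

Besides the shell and the picture viewer there is one more tool, called after ">>>" as name([rows], argument=value, ...), one row to a line, values as JSON. move_arm: Moves the arm, as the interface text tells. Its arguments: {"type":"object","properties":{"rows":{"type":"array","items":{"type":"array","items":{"type":"array","items":{"type":"number"}}}},"grip":{"type":"number"},"newtons":{"type":"number"}},"required":["rows"]}

```bash
mkdir -p pics
python3 - <<'E'
from bench import sensors, viewer, r
import cv2,numpy as np
print(sensors.sense())
for n in ("scene","top"):
    s=viewer.snapshot(n); cv2.imwrite(f"pics/{n}0.png",s["color"][:,:,::-1]); np.savez(f"pics/{n}0.npz",**s)
    print(n,s["camera_matrix"].tolist(),s["R"].tolist(),s["t"].tolist())
E
```

```text
{'time': 0.0, 'joint_pos': array([-7.21571615e+01,  7.51748123e+00,  8.53281455e+01, -1.10223772e-03,
        8.72586831e+01, -4.89301128e+00]), 'qd': array([ 0.01319616,  0.04296238, -0.03094066, -0.01794546,  0.01166139,
       -0.03836323]), 'joint_efforts': array([ 1.70664127e-03, -5.69397712e+01, -5.00552952e+01, -2.67398264e-05,
        1.50840729e-02, -2.07175708e-05]), 'tool_pos': array([ 231.74736626, -552.88309175,  238.23051044]), 'tcp_rot': array([-1.79895976e+02, -7.80027794e-03,  2.27358964e+01]), 'ft_force': array([-0.43043315,  0.94097932,  0.04387213]), 'wrist_torque': array([0.01368654, 0.01962885, 0.02555414]), 'finger_gap': 85.5579636658034}
scene [[411.4910432383842, 0.0, 262.8776612507776], [0.0, 411.4910432383842, 195.67573509363933], [0.0, 0.0, 1.0]] [[-0.8886146112325484, 0.45854187931833873, 0.010169445178216703], [0.29748436554197927, 0.5930916059997813, -0.7481613456672871], [-0.3490947220484904, -0.6618018523726009, -0.6634389069342264]] [500.2167253588896, -118.67258419391959, 1615.5661148841175]
top [[381.17479488467274, 0.0, 251.26623881420178], [0.0, 381.17479488467274, 191.64904835022773], [0.0, 0.0, 1.0]] [[-0.0217637352950748, -0.9996710227741797, 0.013571516187637137], [-0.9970557398902969, 0.020704455125985552, -0.07383208712848398], [0.0735268072053854, -0.015138420114444917, -0.9971783375397906]] [-1.964539124303695, 546.989401856506, 1353.0979791455711]
```

View pics/top0.png

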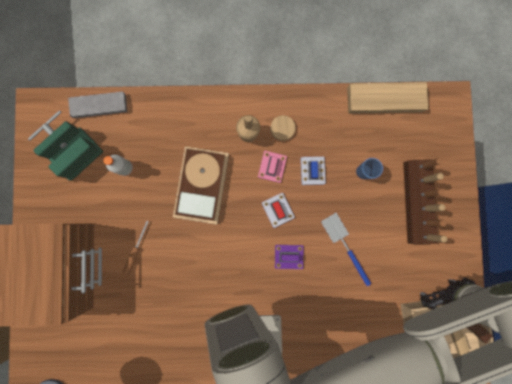

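View pics/scene0.png

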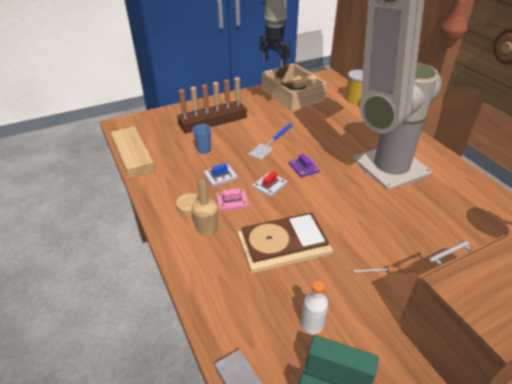

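The top view shows the red guide at about (278,210). The jig's white patch is at (197,205) and its pale disc with the hole at (203,170). The pink and purple look-alikes are at (272,166) and (290,257). Next I'll measure these by masks and ray casting.

```bash
cat > h.py <<'E'
import numpy as np,cv2
def ray(s,uv,z):
    K,R,t=s["camera_matrix"],s["R"],np.ravel(s["t"]); uv=np.atleast_2d(np.asarray(uv,float))
    d=np.c_[(uv-[K[0,2],K[1,2]])/K[0,0],np.ones(len(uv))]@R   # R^T d
    c=-R.T@t
    return c+d*((z-c[2])/d[:,2])[:,None]
def proj(s,X):
    c=s["R"]@np.asarray(X,float)+np.ravel(s["t"]); p=s["camera_matrix"]@c; return p[:2]/p[2]
def comps(m,lo=20):
    n,l,st,ce=cv2.connectedComponentsWithStats(m.astype(np.uint8),connectivity=8)
    return [(st[i],ce[i],l==i) for i in range(1,n) if st[i][4]>=lo]
E
python3 - <<'E'
from h import *
for n in("top","scene"):
    s=dict(np.load(f"pics/{n}0.npz")); c=s["color"]; hsv=cv2.cvtColor(c,cv2.COLOR_RGB2HSV); H,S,V=[hsv[...,i].astype(int) for i in range(3)]
    print(n)
    red=((H<6)|(H>174))&(S>170)&(V>120)
    for st,ce,m in comps(red,12): print("red",st,ce,ray(s,ce,32)[0][:2])
    wh=(S<60)&(V>150)
    for st,ce,m in comps(wh,80):
        cn=cv2.findContours(m.astype(np.uint8),0,1)[0][0]; rr=cv2.minAreaRect(cn)
        z=46 if st[4]>400 else 12
        b=ray(s,cv2.boxPoints(rr),z)[:,:2]
        print("wh",st,ce.round(1),ray(s,ce,z)[0][:2].round(1),b.round(0).tolist(), [np.linalg.norm(b[i]-b[i-1]).round(0) for i in range(4)])
s=dict(np.load("pics/top0.npz"))
cv2.imwrite("pics/crop0.png",cv2.resize(s["color"][130:240,160:350,::-1],None,fx=4.2,fy=4.2,interpolation=2))
s=dict(np.load("pics/scene0.npz"))
cv2.imwrite("pics/crop1.png",cv2.resize(s["color"][150:280,160:350,::-1],None,fx=4.2,fy=4.2,interpolation=2))
E
```

```text
top
red [274 203  10  14  68] [278.33823529 209.63235294] [ 479.72012728 -108.46230383]
wh [128   0  19  15 172] [136.1   5.3] [1255.9  402.3] [[1277.0, 432.0], [1276.0, 365.0], [1222.0, 365.0], [1223.0, 432.0]] [np.float64(54.0), np.float64(67.0), np.float64(55.0), np.float64(67.0)]
wh [300 156  25  29 380] [310.9 170.4] [ 620.5 -232.9] [[674.0, -195.0], [673.0, -283.0], [570.0, -279.0], [572.0, -192.0]] [np.float64(103.0), np.float64(88.0), np.float64(103.0), np.float64(88.0)]
wh [178 192  37  25 711] [196.  204.3] [504.2 182.3] [[480.0, 248.0], [551.0, 236.0], [528.0, 116.0], [457.0, 129.0]] [np.float64(122.0), np.float64(72.0), np.float64(122.0), np.float64(72.0)]
wh [262 193  32  35 410] [276.3 209.8] [ 478.9 -100.2] [[507.0, -45.0], [542.0, -123.0], [450.0, -164.0], [416.0, -86.0]] [np.float64(100.0), np.float64(85.0), np.float64(100.0), np.float64(85.0)]
wh [322 213  27  35 464] [334.6 227.8] [ 411.1 -303.9] [[436.0, -254.0], [467.0, -311.0], [358.0, -369.0], [327.0, -312.0]] [np.float64(123.0), np.float64(65.0), np.float64(123.0), np.float64(64.0)]
wh [416 301  96  34 299] [4
[... 3376 characters left out ...]
], [447.0, 106.0], [479.0, 248.0], [556.0, 255.0]] [np.float64(140.0), np.float64(85.0), np.float64(146.0), np.float64(77.0)]
wh [431 241  40  22 203] [449.6 251. ] [137.5 434.4] [[211.0, 425.0], [55.0, 425.0], [71.0, 454.0], [223.0, 453.0]] [np.float64(31.0), np.float64(156.0), np.float64(33.0), np.float64(152.0)]
wh [303 293  25  42 768] [315.1 312.6] [641.8 446.7] [[701.0, 482.0], [632.0, 383.0], [581.0, 415.0], [654.0, 511.0]] [np.float64(55.0), np.float64(121.0), np.float64(60.0), np.float64(121.0)]
wh [215 350  46  34 943] [236.7 369.5] [885.1 491.4] [[926.0, 455.0], [857.0, 447.0], [850.0, 543.0], [915.0, 548.0]] [np.float64(94.0), np.float64(69.0), np.float64(97.0), np.float64(65.0)]
```

View pics/crop0.png

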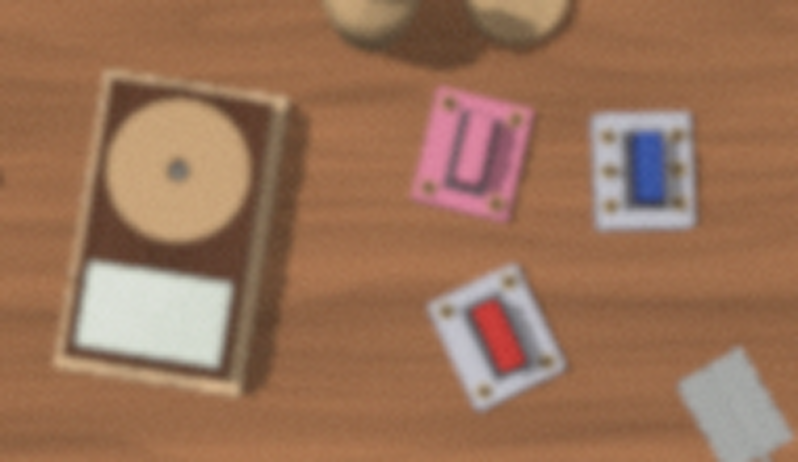

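View pics/crop1.png

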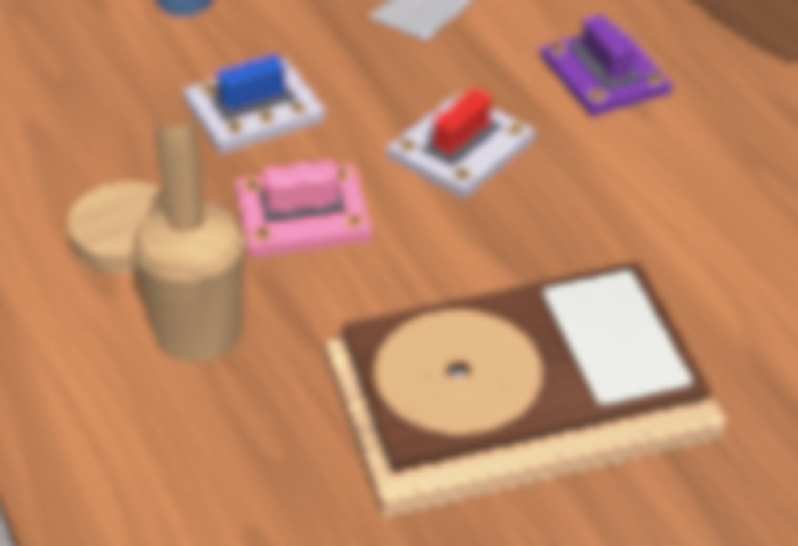

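The crops confirm the layout: red handle at about (278,210), deck hole at (202,170) and patch at (196,204). Next I'll get the jig's pose from the disc and patch, in both views.

Run:
```python
from h import *
P={}
for n,box in(("top",(140,200,178,230)),("scene",(215,275,238,300))):
    s=dict(np.load(f"pics/{n}0.npz")); c=s["color"]; hsv=cv2.cvtColor(c,cv2.COLOR_RGB2HSV); H,S,V=[hsv[...,i].astype(int) for i in range(3)]
    m=np.zeros(H.shape,bool); y0,y1,x0,x1=box; m[y0:y1,x0:x1]=1
    disc=m&(V>150)&(S>60)
    for st,ce,mm in comps(disc,300):
        cn=cv2.findContours(mm.astype(np.uint8),cv2.RETR_EXTERNAL,cv2.CHAIN_APPROX_NONE)[0][0]
        pts=ray(s,cn[:,0],46)[:,:2]; (cx,cy),rad=cv2.minEnclosingCircle(pts.astype(np.float32))
        A=np.c_[2*pts,np.ones(len(pts))]; sol=np.linalg.lstsq(A,(pts**2).sum(1),rcond=None)[0]
        print(n,"disc",st,"enc",cx,cy,rad,"fit",sol[:2],np.sqrt(sol[2]+sol[0]**2+sol[1]**2))
    gray=cv2.cvtColor(c,cv2.COLOR_RGB2GRAY).astype(float)
    g=proj(s,[ *sol[:2],46]).round().astype(int); w=gray[g[1]-4:g[1]+5,g[0]-5:g[0]+6]; wt=np.clip(np.percentile(w,75)-w,0,None); wt[wt<15]=0
    yy,xx=np.mgrid[g[1]-4:g[1]+5,g[0]-5:g[0]+6]; hc=[(wt*xx).sum()/wt.sum(),(wt*yy).sum()/wt.sum()]
    print("hole",hc,ray(s,hc,46)[0])
    wh=(S<60)&(V>150)
    st,ce,mm=[k for k in comps(wh,600) if abs(ray(s,k[1],46)[0][:2]-[505,183]).max()<15][0]
    cn=cv2.findContours(mm.astype(np.uint8),0,1)[0][0]
    pw=ray(s,cn[:,0],46)[:,:2].astype(np.float32); rr=cv2.minAreaRect(pw); print("patch",rr, ray(s,ce,46)[0])
    a=sol[:2]-np.array(rr[0]); print("axis",np.degrees(np.arctan2(a[1],a[0])),np.linalg.norm(a),"expect 123")
    red=((H<6)|(H>174))&(S>170)&(V>120)
    st,ce,mm=[k for k in comps(red,30)][0]
    cn=cv2.findContours(mm.astype(np.uint8),0,1)[0][0]; print("red",cv2.minAreaRect(ray(s,cn[:,0],48)[:,:2].astype(np.float32)),ray(s,ce,48)[0])
```

```text
top disc [178 140  52  54 746] enc 639.4491577148438 154.71839904785156 130.37692260742188 fit [639.1571823  155.52935236] 97.13037500409345
top disc [185 154  34  33 881] enc 625.6358032226562 159.88754272460938 60.652034759521484 fit [625.38510396 160.29793365] 58.52145637807763
hole [np.float64(201.911620294599), np.float64(169.95908346972178)] [625.61255702 159.99931925  46.        ]
patch ((504.34320068359375, 182.0932159423828), (122.18685150146484, 72.15095520019531), 80.0299072265625) [504.19499653 182.29993878  46.        ]
axis -10.207522334589113 122.98852254759262 expect 123
red ((479.4652099609375, -106.95303344726562), (51.82426452636719, 15.7996826171875), 25.102407455444336) [ 479.32094474 -107.0993195    48.        ]
scene disc [ 238  215   62   60 2732] enc 638.633056640625 174.18797302246094 149.00576782226562 fit [634.56835369 175.86953195] 102.90816381143811
hole [np.float64(268.51186440677964), np.float64(238.2915254237288)] [628.05569824 162.77826708  46.        ]
patch ((504.84539794921875, 182.15164184570312), (127.46644592285156, 76.00720977783203), 79.52535247802734) [505.87413588 184.987955    46.        ]
axis -2.7725039293656915 129.8749789226267 expect 123
red ((487.17779541015625, -91.23135375976562), (83.35358428955078, 30.064685821533203), 30.48345184326172) [487.8728946  -90.72452168  48.        ]
```

```bash
cat >> h.py <<'E'
def go(goal,yaw=None):
    from bench import sensors
    from scipy.spatial.transform import Rotation as Ro
    q=sensors.sense(); R0=Ro.from_euler('xyz',q["tcp_rot"],degrees=True)
    d=R0.inv().apply(np.array(goal,float)-q["tool_pos"])
    rv=np.zeros(3)
    if yaw is not None: rv=(R0.inv()*Ro.from_euler('xyz',[180,0,yaw],degrees=True)).as_rotvec(degrees=True)
    print("t",round(q["time"],2),"pos",q["tool_pos"].round(1),"rpy",q["tcp_rot"].round(2),"gap",round(q["finger_gap"],1),"F",q["ft_force"].round(2))
    print("shift m",(d/1000).round(4),"turn",rv.round(2),"n rows",round(np.linalg.norm(d)/50,1))
E
python3 -c "
from h import *
go([479,-106,200],24.5)"
```

```text
t 0.1 pos [ 231.8 -552.9  238.4] rpy [-1.7991e+02 -1.0000e-02  2.2730e+01] gap 85.5 F [ 0.01 -0.43  0.1 ]
shift m [ 0.4007 -0.3166  0.0389] turn [-0.09 -0.01 -1.77] n rows 10.2
```

>>> move_arm([
  [[0.4, -0.316, 0.038, 0, 0, -1.8], [0.4, -0.316, 0.038, 0, 0, -1.8], [0.4, -0.316, 0.038, 0, 0, -1.8], [0.4, -0.316, 0.038, 0, 0, -1.8], [0.4, -0.316, 0.038, 0, 0, -1.8], [0.4, -0.316, 0.038, 0, 0, -1.8], [0.4, -0.316, 0.038, 0, 0, -1.8], [0.4, -0.316, 0.038, 0, 0, -1.8], [0.4, -0.316, 0.038, 0, 0, -1.8], [0.4, -0.316, 0.038, 0, 0, -1.8], [0.4, -0.316, 0.038, 0, 0, -1.8], [0.4, -0.316, 0.038, 0, 0, -1.8], [0.4, -0.316, 0.038, 0, 0, -1.8]],
], grip=1)

```text
time: 1.4
tool_pos: [478.3, -107.8, 201.1]
tcp_rot: [-180.0, 0.1, 24.6]
ft_force: [0.7, -0.2, -0.3]
finger_gap: 85.4
```

Run:
```python
from h import *
from bench import viewer
go([479,-106,200],24.5)
s=viewer.snapshot("wrist"); np.savez("pics/w1.npz",**s); cv2.imwrite("pics/w1.png",s["color"][:,:,::-1])
c=s["color"]; hsv=cv2.cvtColor(c,cv2.COLOR_RGB2HSV); H,S,V=[hsv[...,i].astype(int) for i in range(3)]
print("cam",-s["R"].T@np.ravel(s["t"]))
red=((H<6)|(H>174))&(S>150)&(V>110)
for st,ce,mm in comps(red,100):
    cn=cv2.findContours(mm.astype(np.uint8),0,1)[0][0]; print(st,"red",cv2.minAreaRect(ray(s,cn[:,0],48)[:,:2].astype(np.float32)))
for st,ce,mm in comps((S<50)&(V>140),1000):
    cn=cv2.findContours(mm.astype(np.uint8),0,1)[0][0]; print(st,"plate",cv2.minAreaRect(ray(s,cn[:,0],12)[:,:2].astype(np.float32)))
```

```text
t 1.4 pos [ 478.3 -107.8  201.1] rpy [-1.800e+02  5.000e-02  2.457e+01] gap 85.4 F [ 0.69 -0.24 -0.29]
shift m [ 0.0014 -0.0013  0.0011] turn [-0.    0.05  0.07] n rows 0.0
cam [542.10532487 -78.06310311 334.7195541 ]
[ 250  141   23   63 1354] red ((483.7915954589844, -107.55491638183594), (60.82963562011719, 20.644474029541016), 24.182865142822266)
[   0    0   43   89 2495] plate ((492.46234130859375, 163.8722381591797), (38.742828369140625, 78.6810073852539), 79.85798645019531)
[ 373   28  129  130 4323] plate ((622.1971435546875, -238.01097106933594), (100.40940856933594, 88.3069076538086), 0.47744089365005493)
[ 220  120   82   93 4335] plate ((481.4151611328125, -108.32434844970703), (100.43138122558594, 84.32980346679688), 24.09530258178711)
```

View pics/w1.png

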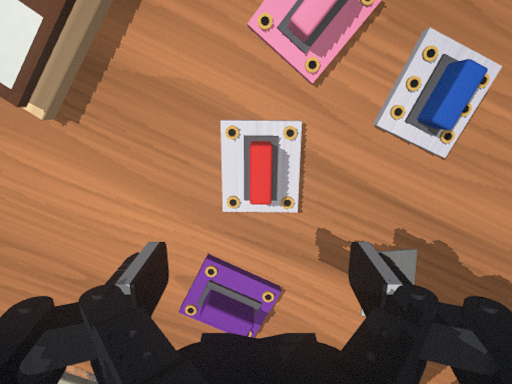

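The wrist view agrees: plate centre (481,-108), yaw 24.1°, size 100 x 84, with the red handle at pixel (261,172). Now I'll descend.

```bash
python3 -c "
from h import *
go([480.8,-107.8,28],24.2)"
```

```text
t 1.45 pos [ 478.2 -108.3  201.1] rpy [1.7999e+02 4.0000e-02 2.4490e+01] gap 85.1 F [ 1.13 -0.37  0.48]
shift m [0.0027 0.0006 0.1731] turn [0.01 0.04 0.29] n rows 3.5
```

>>> move_arm([
  [[0.0025, 0, 0.045, 0, 0, 0.3], [0.0025, 0, 0.09, 0, 0, 0.3], [0.0025, 0, 0.125, 0, 0, 0.3], [0.0025, 0, 0.15, 0, 0, 0.3], [0.0025, 0, 0.165, 0, 0, 0.3], [0.0025, 0, 0.172, 0, 0, 0.3], [0.0025, 0, 0.172, 0, 0, 0.3], [0.0025, 0, 0.172, 0, 0, 0.3]],
])

```text
time: 2.25
tool_pos: [481.5, -107.2, 30.3]
tcp_rot: [179.9, -0.1, 24.2]
ft_force: [0.9, -0.7, 0.1]
finger_gap: 85.6
```

Run:
```python
from h import *
from bench import viewer
go([480.8,-107.8,28],24.2)
s=viewer.snapshot("wrist"); cv2.imwrite("pics/w2.png",s["color"][:,:,::-1])
```

```text
t 2.25 pos [ 481.5 -107.2   30.3] rpy [ 1.7994e+02 -5.0000e-02  2.4170e+01] gap 85.6 F [ 0.86 -0.67  0.12]
shift m [-0.0009  0.0002  0.0023] turn [ 0.06 -0.05 -0.03] n rows 0.0
```

View pics/w2.png

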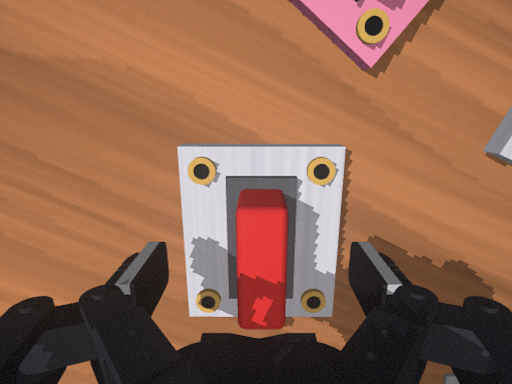

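The handle is centred between the fingers, with no contact yet. I'll lower 2.5 mm and close.

>>> move_arm([
  [[-0.0005, 0, 0.0025, 0, 0, 0], [-0.0005, 0, 0.0025, 0, 0, 0], [-0.0005, 0, 0.0025, 0, 0, 0], [-0.0005, 0, 0.0025, 0, 0, 0], [-0.0005, 0, 0.0025, 0, 0, 0], [-0.0005, 0, 0.0025, 0, 0, 0], [-0.0005, 0, 0.0025, 0, 0, 0], [-0.0005, 0, 0.0025, 0, 0, 0]],
], grip=0, newtons=70)

```text
time: 3.1
tool_pos: [481.0, -106.6, 27.3]
tcp_rot: [180.0, -0.0, 24.2]
ft_force: [-0.1, 0.2, 5.0]
finger_gap: 20.6
```

>>> move_arm([
  [[0, 0, -0.003, 0, 0, 0], [0, 0, -0.02, 0, 0, 0], [0, 0, -0.05, 0, 0, 0], [0, 0, -0.08, 0, 0, 0], [0, 0, -0.1, 0, 0, 0], [0, 0, -0.1, 0, 0, 0], [0, 0, -0.1, 0, 0, 0]],
])

```text
time: 3.8
tool_pos: [480.0, -106.3, 125.8]
tcp_rot: [-180.0, 0.0, 24.2]
ft_force: [-0.7, -0.1, -3.0]
finger_gap: 21.1
```

Run:
```python
from h import *
from bench import viewer
a=np.radians(-10.2); ux=np.array([np.cos(a),np.sin(a)]); pin=np.array([625.5,160.1])
L=pin-ux*105; print("landing",L)
go([*L,110],-10.2)
s=viewer.snapshot("wrist"); np.savez("pics/w3.npz",**s); cv2.imwrite("pics/w3.png",s["color"][:,:,::-1])
s=viewer.snapshot("scene"); np.savez("pics/s3.npz",**s); cv2.imwrite("pics/s3.png",cv2.resize(s["color"][100:300,150:400,::-1],None,fx=3,fy=3))
```

```text
landing [522.15946116 178.69389773]
t 3.8 pos [ 480.  -106.3  125.8] rpy [-1.7997e+02  4.0000e-02  2.4230e+01] gap 21.1 F [-0.67 -0.1  -2.97]
shift m [ 0.1554 -0.2426  0.0159] turn [-2.000e-02  4.000e-02  3.443e+01] n rows 5.8
```

View pics/w3.png

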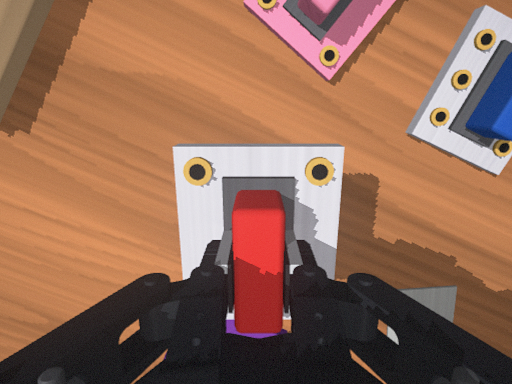

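View pics/s3.png

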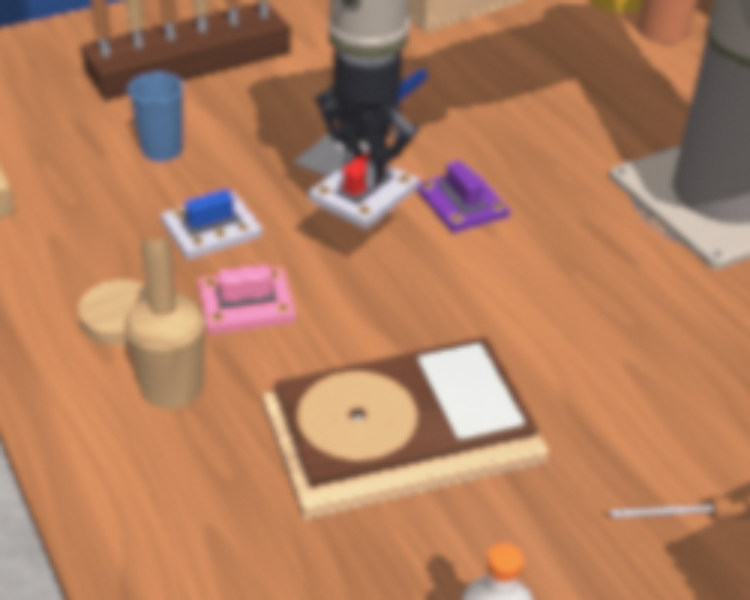

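The plate is held level and clear of the bench. In the wrist view the front bushes are at (197,171) and (320,172), and the front edge at row 146. Next I'll check the in-hand offset and go over the landing.

Run:
```python
from h import *
s=dict(np.load("pics/w3.npz")); a=np.radians(24.23); ux=np.array([np.cos(a),np.sin(a)]); uy=np.array([np.sin(a),-np.cos(a)]); T=np.array([480.0,-106.3])
for p in [(174,146),(344,146),(197.5,171.5),(319.5,171.5)]:
    d=ray(s,p,110.5)[0][:2]-T; print(p,"along tool x,y",(d@ux).round(1),(d@uy).round(1))
```

```text
(174, 146) along tool x,y 49.8 -41.3
(344, 146) along tool x,y 49.9 41.3
(197.5, 171.5) along tool x,y 37.2 -30.6
(319.5, 171.5) along tool x,y 37.2 30.1
```

>>> move_arm([
  [[0.026, -0.041, 0.003, 0, 0, 6], [0.052, -0.082, 0.006, 0, 0, 12], [0.078, -0.122, 0.008, 0, 0, 18], [0.104, -0.162, 0.01, 0, 0, 24], [0.13, -0.203, 0.012, 0, 0, 30], [0.1555, -0.2425, 0.015, 0, 0, 34.4], [0.1555, -0.2425, 0.015, 0, 0, 34.4], [0.1555, -0.2425, 0.015, 0, 0, 34.4], [0.1555, -0.2425, 0.015, 0, 0, 34.4]],
])

```text
time: 4.8
tool_pos: [521.8, 177.5, 110.3]
tcp_rot: [179.9, 0.1, -10.1]
ft_force: [-1.3, 0.1, -2.4]
finger_gap: 20.9
```

Run:
```python
from h import *
from bench import viewer
go([522.2,178.7,75],-10.2)
for n in("wrist","scene","top"):
    s=viewer.snapshot(n); np.savez(f"pics/{n}4.npz",**s); cv2.imwrite(f"pics/{n}4.png",s["color"][:,:,::-1])
    if n=="scene": cv2.imwrite("pics/s4.png",cv2.resize(s["color"][130:300,200:380,::-1],None,fx=3.3,fy=3.3))
```

```text
t 4.8 pos [521.8 177.5 110.3] rpy [ 1.7991e+02  1.3000e-01 -1.0140e+01] gap 20.9 F [-1.32  0.15 -2.43]
shift m [ 0.0003 -0.0013  0.0353] turn [0.09 0.13 0.06] n rows 0.7
```

View pics/wrist4.png

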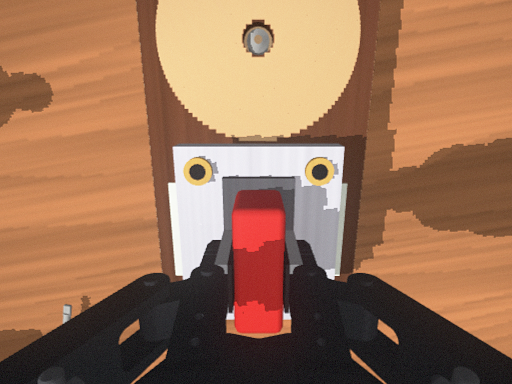

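View pics/s4.png

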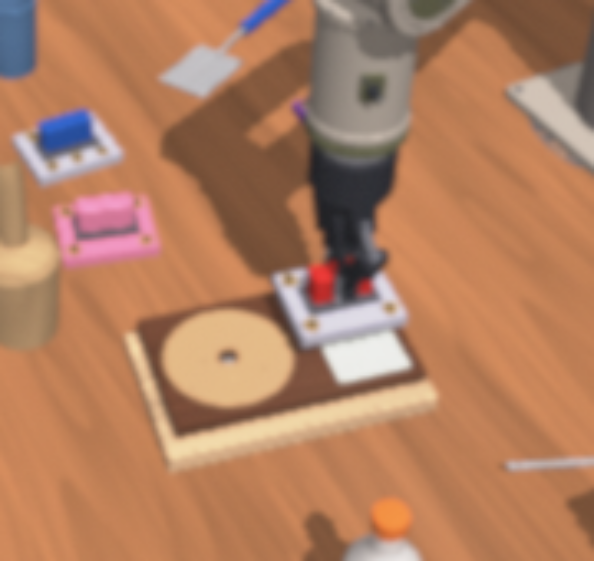

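The wrist view shows the pin in its hole at about (258,39), straight ahead of the handle, and the plate square with the deck. I'll measure the pin and the deck edges from this view.

Run:
```python
from h import *
s=dict(np.load("pics/wrist4.npz")); c=s["color"]; hsv=cv2.cvtColor(c,cv2.COLOR_RGB2HSV); H,S,V=[hsv[...,i].astype(int) for i in range(3)]
# hole: everything not disc-coloured near
sub=np.zeros(H.shape,bool); sub[5:75,220:300]=1
for st,ce,mm in comps(sub&~((V>170)&(S>60)),60):
    cn=cv2.findContours(mm.astype(np.uint8),0,1)[0][0]; print("hole",st,ce,ray(s,ce,46)[0],cv2.minEnclosingCircle(ray(s,cn[:,0],46)[:,:2].astype(np.float32)))
for st,ce,mm in comps(sub&(S<70)&(V>90),40):
    print("pin",st,ce,ray(s,ce,44)[0])
disc=np.zeros(H.shape,bool); disc[:138,140:375]=1
st,ce,mm=max(comps(disc&(V>170)&(S>60)&(S<140),500),key=lambda k:k[0][4])
cn=max(cv2.findContours(mm.astype(np.uint8),0,1)[0],key=len)[:,0]; cn=cn[(cn[:,1]>3)&(cn[:,1]<133)]
p=ray(s,cn,46)[:,:2]; sol=np.linalg.lstsq(np.c_[2*p,np.ones(len(p))],(p**2).sum(1),rcond=None)[0]; print("disc",sol[:2],np.sqrt(sol[2]+sol[:2]@sol[:2]))
# deck edges: dark (V low, saturated) columns
dark=(V<110)
for rows,xr,sd in((range(10,170,8),(120,175),0),(range(10,130,8),(335,420),1)):
    P=[]
    for y in rows:
        xs=[x for x in range(*xr)]; row=hsv[y]; 
        g=np.convolve(cv2.cvtColor(c,cv2.COLOR_RGB2GRAY)[y,xr[0]:xr[1]].astype(float),[1,1,0,-1,-1],'valid')
        P.append((xr[0]+2+(g.argmin() if sd==0 else g.argmax()),y))
    print(P[:20])
```

```text
hole [242  20  32  37 803] [257.07970112  37.80821918] [626.56454353 159.47763945  46.        ] ((626.2669677734375, 159.28843688964844), 10.142759323120117)
pin [247  28  23  27 434] [257.85714286  41.49539171] [624.87920408 159.31236638  44.        ]
disc [626.36626513 159.19274957] 59.78198831956307
[(np.int64(136), 10), (np.int64(137), 18), (np.int64(138), 26), (np.int64(139), 34), (np.int64(140), 42), (np.int64(140), 50), (np.int64(141), 58), (np.int64(142), 66), (np.int64(143), 74), (np.int64(143), 82), (np.int64(144), 90), (np.int64(145), 98), (np.int64(146), 106), (np.int64(146), 114), (np.int64(147), 122), (np.int64(148), 130), (np.int64(149), 138), (np.int64(150), 146), (np.int64(150), 154), (np.int64(151), 162)]
[(np.int64(400), 10), (np.int64(400), 18), (np.int64(401), 26), (np.int64(398), 34), (np.int64(398), 42), (np.int64(395), 50), (np.int64(396), 58), (np.int64(396), 66), (np.int64(393), 74), (np.int64(394), 82), (np.int64(391), 90), (np.int64(391), 98), (np.int64(389), 106), (np.int64(389), 114), (np.int64(390), 122)]
```

Run:
```python
from h import *
s=dict(np.load("pics/wrist4.npz"))
for z in(20,46):
    p=ray(s,[(136.2,10),(151.2,162)],z)[:,:2]; d=p[0]-p[1]; a=np.degrees(np.arctan2(d[1],d[0])); n=np.array([-d[1],d[0]])/np.linalg.norm(d); print(z,a,"pin to edge",(p[1]-[626.2,159.4])@n)
a=np.radians(-10.1); ux=np.array([np.cos(a),np.sin(a)]); L=np.array([626.2,159.4])-ux*105
print(L); go([*L,74],-10.1)
```

```text
20 -10.139599339085825 pin to edge 78.61427718562054
46 -10.139599339085809 pin to edge 69.47043748869835
[522.8271661  177.81350624]
t 4.95 pos [522.7 177.1 111.5] rpy [ 1.7998e+02  3.0000e-02 -1.0250e+01] gap 20.9 F [ 0.    0.15 -3.1 ]
shift m [ 0.0001 -0.0007  0.0375] turn [ 0.02  0.03 -0.15] n rows 0.7
```

>>> move_arm([
  [[0, -0.0005, 0.015, 0, 0, 0], [0, -0.0005, 0.028, 0, 0, 0], [0, -0.0005, 0.034, 0, 0, 0], [0, -0.0005, 0.0355, 0, 0, 0], [0, -0.0005, 0.037, 0, 0, 0], [0, -0.0005, 0.038, 0, 0, 0], [0, -0.0005, 0.038, 0, 0, 0]],
])

```text
time: 5.65
tool_pos: [523.2, 179.1, 74.1]
tcp_rot: [-180.0, -0.0, -10.2]
ft_force: [1.1, 0.1, -3.2]
finger_gap: 21.0
```

>>> move_arm([
  [[0, 0, 0.001, 0, 0, 0], [0, 0, 0.002, 0, 0, 0], [0, 0, 0.002, 0, 0, 0], [0, 0, 0.002, 0, 0, 0]],
])

```text
time: 6.05
tool_pos: [523.3, 179.1, 72.4]
tcp_rot: [-180.0, -0.1, -10.2]
ft_force: [-0.7, 0.7, 1.6]
finger_gap: 20.8
```

Run:
```python
from h import *
from bench import viewer
go([626.2,159.4,72],-10.1)
for n in("wrist","scene"):
    s=viewer.snapshot(n); np.savez(f"pics/{n}5.npz",**s); cv2.imwrite(f"pics/{n}5.png",s["color"][:,:,::-1])
    if n=="scene": cv2.imwrite("pics/s5.png",cv2.resize(s["color"][180:280,220:350,::-1],None,fx=5,fy=5))
    go([626.2,159.4,72],-10.1)
```

```text
t 6.05 pos [523.3 179.1  72.4] rpy [-1.7997e+02 -6.0000e-02 -1.0160e+01] gap 20.8 F [-0.73  0.72  1.64]
shift m [0.1047 0.0013 0.0005] turn [-0.03 -0.06 -0.06] n rows 2.1
t 6.1 pos [523.3 179.1  72.4] rpy [-1.7997e+02 -6.0000e-02 -1.0160e+01] gap 20.7 F [ 0.45 -0.07  1.85]
shift m [0.1047 0.0013 0.0005] turn [-0.03 -0.06 -0.06] n rows 2.1
t 6.15 pos [523.3 179.1  72.3] rpy [-1.7997e+02 -6.0000e-02 -1.0160e+01] gap 20.8 F [0.35 1.11 2.46]
shift m [0.1047 0.0013 0.0004] turn [-0.03 -0.06 -0.06] n rows 2.1
```

View pics/s5.png

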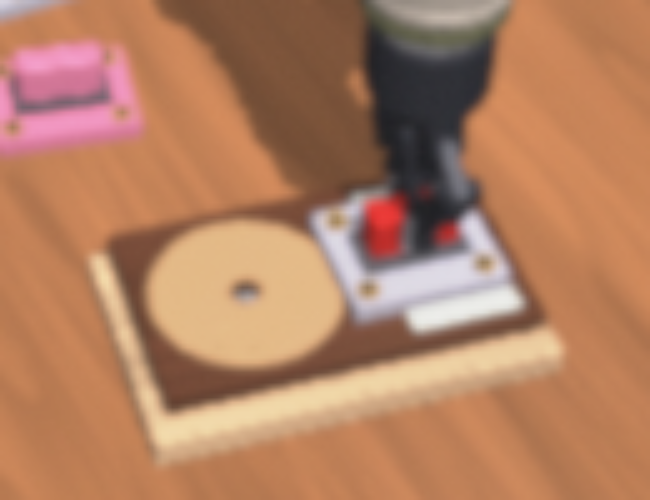

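View pics/wrist5.png

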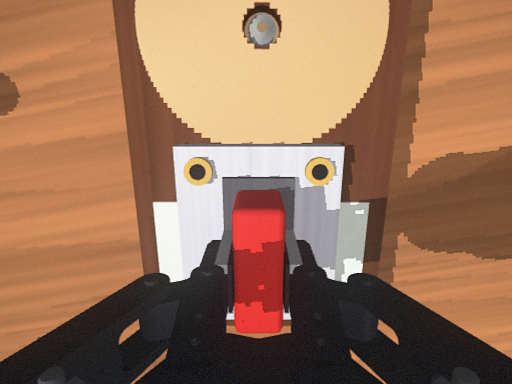

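The scene view shows the plate flat and square on the patch end, clear of the pin, with contact of about 5 N. The pin is at (262,28) in the wrist view. I'll refine the pin position before sliding, since the plate will cover it.

Run:
```python
from h import *
s=dict(np.load("pics/wrist5.npz")); c=s["color"]; hsv=cv2.cvtColor(c,cv2.COLOR_RGB2HSV); H,S,V=[hsv[...,i].astype(int) for i in range(3)]
sub=np.zeros(H.shape,bool); sub[0:70,220:305]=1
for st,ce,mm in comps(sub&~((V>170)&(S>60)),60):
    cn=cv2.findContours(mm.astype(np.uint8),0,1)[0][0]; print("hole",st,ce,ray(s,ce,45)[0],cv2.minEnclosingCircle(ray(s,cn[:,0],45)[:,:2].astype(np.float32)))
for st,ce,mm in comps(sub&(S<70)&(V>90),40): print("pin",st,ce,ray(s,ce,42)[0])
tip=ray(s,(262.5,27),44)[0]; print("tip",tip)
disc=np.zeros(H.shape,bool); disc[:138,120:400]=1
st,ce,mm=max(comps(disc&(V>170)&(S>60)&(S<140),500),key=lambda k:k[0][4])
cn=max(cv2.findContours(mm.astype(np.uint8),0,1)[0],key=len)[:,0]; cn=cn[(cn[:,1]>3)&(cn[:,1]<133)]
p=ray(s,cn,45)[:,:2]; sol=np.linalg.lstsq(np.c_[2*p,np.ones(len(p))],(p**2).sum(1),rcond=None)[0]; print("disc",sol[:2],np.sqrt(sol[2]+sol[:2]@sol[:2]))
# in hand
T=np.array([523.3,179.1]);a=np.radians(-10.16); ux=np.array([np.cos(a),np.sin(a)]); uy=np.array([np.sin(a),-np.cos(a)])
for q in [(174,146),(344,146)]:
    d=ray(s,q,57)[0][:2]-T; print(d@ux,d@uy)
for P in (sol[:2],tip[:2],[626.2,159.4],[625.5,160]): print("pin rel TCP",(P-T)@ux,(P-T)@uy)
```

```text
hole [ 242    2   40   47 1354] [260.91802068  24.90694239] [626.78772662 159.41042762  45.        ] ((626.5050048828125, 159.14962768554688), 10.28992748260498)
pin [248  13  28  34 650] [261.56153846  30.00923077] [625.18616446 159.34920138  42.        ]
tip [625.98409508 158.77600942  44.        ]
disc [626.37248663 159.22329911] 59.759736640059934
49.66201554855631 -41.08969306409013
49.723579325330455 41.627613725534516
pin rel TCP 104.9624089254768 1.383275102954343
pin rel TCP 104.65900857882828 1.8920621754371245
pin rel TCP 104.76145745049361 1.2397712887605725
pin rel TCP 103.96659559344188 0.7726582101550443
```

>>> move_arm([
  [[0.006, 0.0005, 0, 0, 0, 0], [0.014, 0.001, 0, 0, 0, 0], [0.022, 0.0013, 0, 0, 0, 0], [0.03, 0.0013, 0, 0, 0, 0], [0.038, 0.0013, 0, 0, 0, 0], [0.046, 0.0013, 0, 0, 0, 0], [0.054, 0.0013, 0, 0, 0, 0], [0.062, 0.0013, 0, 0, 0, 0], [0.069, 0.0013, 0, 0, 0, 0], [0.075, 0.0013, 0, 0, 0, 0], [0.08, 0.0013, 0, 0, 0, 0], [0.08, 0.0013, 0, 0, 0, 0], [0.08, 0.0013, 0, 0, 0, 0]],
])

```text
time: 7.45
tool_pos: [602.3, 163.4, 72.3]
tcp_rot: [-180.0, -0.1, -10.2]
ft_force: [2.2, 0.0, 2.8]
finger_gap: 20.9
```

```bash
python3 -c "
from h import *
go([626.2,159.3,72],-10.14)"
```

```text
t 7.45 pos [602.3 163.4  72.3] rpy [-1.7999e+02 -1.1000e-01 -1.0170e+01] gap 20.9 F [2.21 0.02 2.77]
shift m [ 0.0242 -0.0002  0.0003] turn [-0.01 -0.11 -0.03] n rows 0.5
```

>>> move_arm([
  [[0.005, 0, 0, 0, 0, 0], [0.01, 0, 0, 0, 0, 0], [0.015, 0, 0, 0, 0, 0], [0.019, 0, 0, 0, 0, 0], [0.022, -0.0002, 0, 0, 0, 0], [0.024, -0.0002, 0, 0, 0, 0], [0.0242, -0.0002, 0, 0, 0, 0], [0.0242, -0.0002, 0, 0, 0, 0], [0.0242, -0.0002, 0, 0, 0, 0]],
])

```text
time: 8.35
tool_pos: [625.5, 159.4, 72.0]
tcp_rot: [-180.0, -0.0, -10.2]
ft_force: [-0.2, 0.5, 2.2]
finger_gap: 21.0
```

```bash
python3 -c "
from h import *
go([626.2,159.3,61],-10.14)"
```

```text
t 8.35 pos [625.5 159.4  72. ] rpy [-1.800e+02 -4.000e-02 -1.017e+01] gap 21.0 F [-0.19  0.47  2.17]
shift m [ 0.0007 -0.      0.011 ] turn [-0.   -0.04 -0.03] n rows 0.2
```

Over the pin. Next I'll press in small steps and watch the force. A spring-like rise of about 0.7 N/mm means the pin is entering the hole.

>>> move_arm([
  [[0.0005, 0, 0.001, 0, 0, 0], [0.0005, 0, 0.002, 0, 0, 0], [0.0005, 0, 0.003, 0, 0, 0], [0.0005, 0, 0.004, 0, 0, 0], [0.0005, 0, 0.004, 0, 0, 0], [0.0005, 0, 0.004, 0, 0, 0]],
])

```text
time: 8.95
tool_pos: [625.7, 159.4, 67.9]
tcp_rot: [-180.0, 0.0, -10.2]
ft_force: [-4.3, -0.1, 6.2]
finger_gap: 20.9
```

>>> move_arm([
  [[-0.001, 0, 0, 0, 0, 0], [-0.001, 0, 0, 0, 0, 0], [-0.001, 0, 0, 0, 0, 0]],
])

```text
time: 9.25
tool_pos: [625.6, 159.4, 68.4]
tcp_rot: [-180.0, -0.1, -10.2]
ft_force: [3.3, -1.1, 5.4]
finger_gap: 20.8
```

>>> move_arm([
  [[0, 0, 0.001, 0, 0, 0], [0, 0, 0.002, 0, 0, 0], [0, 0, 0.002, 0, 0, 0], [0, 0, 0.002, 0, 0, 0]],
])

```text
time: 9.65
tool_pos: [625.6, 159.4, 66.5]
tcp_rot: [-180.0, -0.1, -10.2]
ft_force: [2.1, -2.1, 5.6]
finger_gap: 21.1
```

The x force reversed and the tool stayed put, so the pin is in the hole. I'll recentre slightly and press on to the stop, at TCP z of about 61.

>>> move_arm([
  [[0.0004, 0, 0.001, 0, 0, 0], [0.0004, 0, 0.002, 0, 0, 0], [0.0004, 0, 0.003, 0, 0, 0], [0.0004, 0, 0.004, 0, 0, 0], [0.0004, 0, 0.004, 0, 0, 0], [0.0004, 0, 0.004, 0, 0, 0]],
])

```text
time: 10.25
tool_pos: [625.8, 159.4, 62.8]
tcp_rot: [-180.0, -0.1, -10.2]
ft_force: [-1.2, -1.6, 9.0]
finger_gap: 20.7
```

>>> move_arm([
  [[0, 0, 0.0008, 0, 0, 0], [0, 0, 0.0016, 0, 0, 0], [0, 0, 0.0024, 0, 0, 0], [0, 0, 0.0024, 0, 0, 0], [0, 0, 0.0024, 0, 0, 0]],
])

```text
time: 10.75
tool_pos: [625.9, 159.4, 61.3]
tcp_rot: [-180.0, -0.1, -10.2]
ft_force: [-3.5, -3.3, 15.1]
finger_gap: 21.1
```

```bash
python3 -c "
from h import *
for i in range(1): go([626.2,159.3,61],-10.14)"
```

```text
t 10.75 pos [625.9 159.4  61.3] rpy [-1.7998e+02 -9.0000e-02 -1.0170e+01] gap 21.1 F [-3.46 -3.33 15.12]
shift m [0.0003 0.0001 0.0003] turn [-0.02 -0.09 -0.03] n rows 0.0
```

The rise to 18 N at z = 61.3 matches the stop. I'll add a small margin and check with pictures.

>>> move_arm([
  [[-0.0003, 0.0003, 0.0005, 0, 0, 0], [-0.0003, 0.0003, 0.001, 0, 0, 0], [-0.0003, 0.0003, 0.001, 0, 0, 0], [-0.0003, 0.0003, 0.001, 0, 0, 0], [-0.0003, 0.0003, 0.001, 0, 0, 0]],
])

```text
time: 11.25
tool_pos: [625.9, 159.4, 61.2]
tcp_rot: [-180.0, -0.1, -10.2]
ft_force: [-6.5, -1.7, 20.6]
finger_gap: 20.5
```

Run:
```python
from h import *
from bench import viewer
go([626.2,159.3,61],-10.14)
for n in("wrist","scene"):
    s=viewer.snapshot(n); np.savez(f"pics/{n}6.npz",**s); cv2.imwrite(f"pics/{n}6.png",s["color"][:,:,::-1])
    if n=="scene": cv2.imwrite("pics/s6.png",cv2.resize(s["color"][150:280,180:350,::-1],None,fx=4.5,fy=4.5))
    go([626.2,159.3,61],-10.14)
```

```text
t 11.25 pos [625.9 159.4  61.2] rpy [-1.7996e+02 -1.3000e-01 -1.0160e+01] gap 20.5 F [-6.46 -1.69 20.62]
shift m [0.0003 0.0001 0.0002] turn [-0.04 -0.13 -0.02] n rows 0.0
t 11.3 pos [625.9 159.4  61.2] rpy [-1.7996e+02 -1.4000e-01 -1.0170e+01] gap 21.3 F [-7.02 -2.37 21.47]
shift m [0.0003 0.0001 0.0002] turn [-0.04 -0.14 -0.03] n rows 0.0
t 11.35 pos [625.9 159.4  61.3] rpy [-1.7996e+02 -1.4000e-01 -1.0170e+01] gap 21.2 F [-6.15 -1.43 19.87]
shift m [0.0003 0.0001 0.0003] turn [-0.04 -0.14 -0.03] n rows 0.0
```

View pics/s6.png

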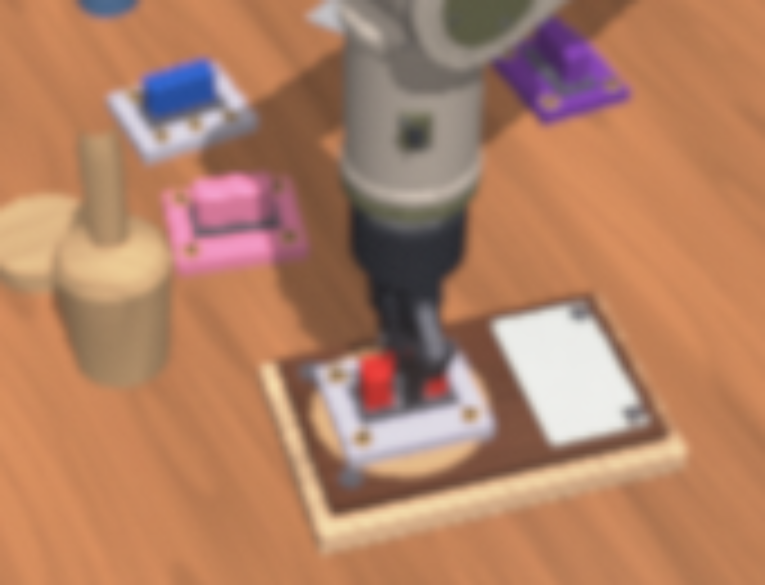

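View pics/wrist6.png

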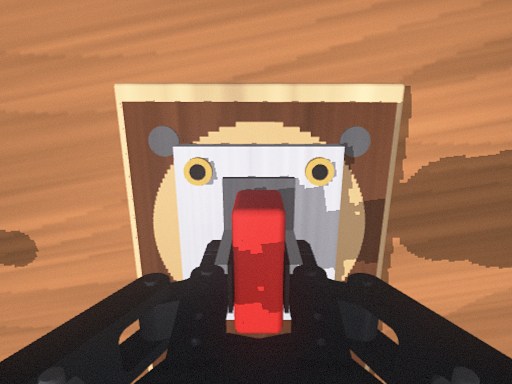

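The deck is down, with its four corner posts now standing proud of it. The plate is on the disc, level and square. Its front edge (row 146) and bushes are at the same wrist pixels as before, so nothing slipped in the grip. Handing in.

Run:
```python
from bench import hand_in
print(hand_in())
```

```text
the job is handed in; nothing more can be done
None
```

I gripped the red-handled plate by its handle and laid it square on the white patch end of the deck, about 105 mm before the pin. I then slid it to the pin at about 5 N contact, felt it drop on, and pressed it to the deck's stop. I handed in at about 11.4 s of 38 s, still gripping at 70 N and holding it down.

**Last checks**
- **Height:** the tool height of 61.3 mm puts the plate's underside at about 34 mm, as expected at the stop. The deck's corner posts stand proud in the pictures.
- **Force:** the plate was pushing down with about 23 N, well over the 12 N needed at the stop.
- **Position:** the plate is about 0.3 mm from my measured pin position. It is square within 0.1° and level within 0.2°, with no slip in the grip.
- **Other things on the bench:** the mallet, blue-handled plate and pink plate look unmoved in the last picture. I did not re-measure any of them.

**Disagreements**
- **Pin position:** the wrist and top cameras differed by about 1 mm, which is within calibration. The scene camera was about 3–4 mm off, so I did not use it for the pin.
- **Side load:** about 6 N remained along −x at the end. I take this to be the hole resting against the pin.

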